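# Fit the polishing wheel on the bench polisher's flatted spindle

### The job

In this stone workshop, pick up the polishing wheel with the orange collar and the D-shaped hole and fit it on the bench polisher's upright flatted spindle, turned so that the flat of its hole meets the flat of the spindle and it sits fully down, level, on the steel flange. Let go of it, and leave the wheel with the blue collar and the dark stone mortar where they stand.

Things in the scene. Friction and masses are not known exactly. Their poses are not given: they have to be found in the camera images.
- wheel_grip (a point): Wheel to fit (loose, 0.35 kg), pad down: white pad and grey backing 100 mm across, 16 mm thick; round orange collar 50 mm across, from 16 to 60 mm above the underside, taken from above. D-hole right through: 34 mm across, flat 6 mm from the axis on the +x side, marked by black stripes. Point: on the axis, 40 mm above the underside, at gripping height. z up, x from axis to flat.
- spindle_seat (a point): Point on the axis of the fixed upright brass spindle, on the steel flange (68 mm across, 83 mm above the table) where the wheel's underside rests, on a fixed green 200 x 200 x 75 mm polisher. Spindle: locked, 50 mm tall, top 12 mm tapered; D-shaped, 30 mm across, flat 4 mm from the axis on +x, the side of the red stripe. z up, x from axis to flat. Fitted: the wheel's x points along this x.
- spare_grip (a point): Bystander, leave in place: a loose wheel of the same outer size with a blue collar, black pad and a small round hole 14 mm in diameter (it does not fit). The point lies on its axis 40 mm above its underside; z up.
- mortar: Bystander, leave in place: a loose dark stone mortar (open round cup, 104 mm across the rim, 60 mm high). Origin at the centre of its underside; z up. Also about: a fixed white marble block, 80 x 130 x 60 mm high, at the far side of the table.
Not all that is in view belongs to the job. What is shaped like the part that bears wheel_grip but purple or turquoise is not meant.

How it is judged:
By the outcome, as a careful person would: the job done as asked, in the order asked, and still so for the second after the job is handed in, with the robot touching nothing.
It also fails if it takes over 40 s, if anything falls off the work surface, if the arm or the gripper's body presses on something with over 40 N, if the wrist force passes 120 N, or if a joint passes its speed limit or range.

### The arm

A 6-joint arm with a two-finger parallel gripper is mounted at the origin on the work surface. World frame = base frame: x ahead of the robot, y to its left, z up, the work surface at z = 0. Lengths are in mm, angles in rad, forces in N, time in s.
With the tool pointing down it reaches from about 250 to 775 mm from the base axis. Payload 8.9 kg.
Tool frame: the origin (TCP) lies at the very end of the fingers, on their centre line; the grasp point (between the pads) lies 19 mm behind it; z points along the fingers, y is the direction in which the jaws open and shut (so a half turn about z gives the same grasp; the last joint's range is limited). The gripper opens to 85 mm and grips with 20 to 120 N. Pads are 22 mm wide; open, the fingers measure 114 mm over their backs; the gripper's body (76 mm by 85 mm) begins 54 mm behind the grasp point. The pads swing forward as they close: fully open they stand 13 mm farther back than shut.
Start: joints at [1.082, 0.291, -0.153, 1.127, 0, 1.431], TCP at [179.917, 493.208, 231.305] pointing down, gripper open.
Joint ranges: [-2.52, 2.52], [-0.91, 1.74], [-1.3, 1.37], [-1.96, 2.02], [-1.52, 1.47], [-3.14, 3.14]. Speed limits (rad/s): [2.22, 2.22, 2.79, 3.14, 3.14, 3.14].

### API

Orientations are given as a unit quaternion [w, x, y, z].
In Python, from station import * gives the robot as it stands.
- The arm moves only by the tool arm_command, never from a script. Its argument "series" is a list of rows, each a list of 3 entries, a list of its own where there are three numbers: the shift along the tool's x, y, z in units of 60 mm (1.0 is 60 mm), then the turn, a rotation vector about the tool's x, y, z in units of 5 degrees (1.0 is 5 degrees), then the finger opening in mm, from 0 to 85.4. In form: [[[tx, ty, tz], [rx, ry, rz], grip], ...]. A call has exactly 8 rows; each row shifts and turns the commanded pose from where the row before left it, along the tool's axes as they then stand; what a row does not reach is not made up. A row lasts 1/8 s, in which the tool goes at most 62.5 mm and 10.7 degrees, less where a joint would pass 70% of its speed; a pose out of reach is approached as far as the arm can. A call is refused whole if a number of a shift passes 1 or a number of a turn 1, either way. A call with a gripper value outside its range is refused whole. The fingers move at their own pace and stop on an object; the grip force is fixed at half the most. Time passes only in rows, so rows that do not move let the fingers close, or fill a call up. It gives the time, the measured TCP pose, the force and the opening at its end, in the units of the state.
- state(): the state, without advancing time (a new reading comes with each control period).
- grab_frame(name): name is "scene" or "side" or "wrist"; returns the picture (384x512x3 uint8, blue, green, red); there is no depth.
- camera_model(name): a dict with "vertical_fov" (degrees; the focal length in pixels is half the picture's height over the tangent of half this angle, whatever the lens; pixels are square), "cx", "cy" (the principal point, pixels), "dist_coeffs" ([k1, k2, p1, p2, k3] as OpenCV has them; the pictures are not rectified), "position" and "attitude" of the camera in the world; the wrist camera has in their place "T_tool_cam" (4x4, takes a point from camera to tool coordinates, whose origin is the TCP and whose axes are the flange's). Camera axes: x right, y down, z forward; pixel columns grow to the right and rows downward; lengths in mm; the calibration is good to about 2 mm. A picture is of the moment at which its call begins: read the wrist's pose just before it. camera_model takes no time and is no camera call.
- hand_in(): hands the job in, once; it reports no verdict.
The state is a dict: "time_s": time; "joint_positions": joint angles; "joint_velocities": joint speeds; "tau": joint torques, N m; "tcp_pos": TCP position; "eef_rot": TCP orientation; "force": force on the tool from outside, world axes, zero at the start; "wrist_torque": the same for the moment, N m; "grip_width": finger opening in mm.
Only numpy, scipy, OpenCV 4.12 (cv2) and the standard library are available. Lean on these libraries where they do the work, as an engineer would, in place of code of your own. Each camera call takes 0.05 s, during which the arm holds its last target. There are 200 camera calls.

## Working session

There is one attempt and no reset: what is moved stays moved. The work goes in short steps, Python scripts to look and compute and a tool call to move; the robot and the scene stay as the last step left them, time stands still between calls to the robot, and variables do not carry over. Pictures are saved under pics/ and viewed, about 8 in all and at most 12, crops included, and the job is handed in when it is done.

Besides the shell and the picture viewer there is one more tool, called after ">>>" by a JSON object that holds its "op" and its "data". arm_command: Moves the arm, as the interface text tells. Its arguments: {"type":"object","properties":{"series":{"type":"array"}},"required":["series"]}

```bash
mkdir -p pics; cat > h.py <<'E'
from station import *
import numpy as np, cv2
from scipy.spatial.transform import Rotation as R
def q2R(q): return R.from_quat([q[1],q[2],q[3],q[0]]).as_matrix()
def cam(n,s=None):
    m=camera_model(n); f=192/np.tan(np.radians(m["vertical_fov"])/2)
    K=np.array([[f,0,m["cx"]],[0,f,m["cy"]],[0,0,1]]); d=np.array(m["dist_coeffs"],float)
    if "T_tool_cam" in m:
        T=np.array(m["T_tool_cam"]); s=s or state(); Rt=q2R(s["eef_rot"])
        return K,d,Rt@T[:3,:3],np.array(s["tcp_pos"])+Rt@T[:3,3]
    a=np.array(m["attitude"]); Rc=a if a.shape==(3,3) else q2R(a)
    return K,d,Rc,np.array(m["position"])
def toz(c,uv,z):
    K,d,Rc,p=c
    n=cv2.undistortPoints(np.array(uv,float).reshape(-1,1,2),K,d).reshape(-1,2)
    v=np.c_[n,np.ones(len(n))]@Rc.T
    return p+v*((z-p[2])/v[:,2])[:,None]
def proj(c,P):
    K,d,Rc,p=c
    return cv2.projectPoints((np.array(P,float).reshape(-1,3)-p)@Rc,np.zeros(3),np.zeros(3),K,d)[0].reshape(-1,2)
E
python3 - <<'E'
from h import *
for n in("scene","side","wrist"):
    print(n,camera_model(n))
s=state();print(s)
im=[grab_frame(n) for n in("scene","side","wrist")]
for n,i in zip(("scene","side","wrist"),im): cv2.imwrite(f"pics/{n}0.png",i)
cv2.imwrite("pics/s0.png",cv2.resize(im[0],(800,600),interpolation=cv2.INTER_CUBIC))
cv2.imwrite("pics/d0.png",cv2.resize(im[1],(800,600),interpolation=cv2.INTER_CUBIC))
E
```

```text
scene {'vertical_fov': 49.046503279249535, 'cx': 253.95444225938544, 'cy': 185.37904818826283, 'dist_coeffs': array([0.01499525, 0.        , 0.        , 0.        , 0.        ]), 'position': array([1086.80363588,  153.27183718,  990.49484648]), 'attitude': array([-0.14939329,  0.5227911 ,  0.80843035, -0.22541402])}
side {'vertical_fov': 51.574185156824775, 'cx': 250.84959575120698, 'cy': 186.6430597117211, 'dist_coeffs': array([0.03220194, 0.        , 0.        , 0.        , 0.        ]), 'position': array([336.1536903 , 672.42261145, 735.37686493]), 'attitude': array([ 0.06428767, -0.11733246,  0.89677198, -0.42178217])}
wrist {'vertical_fov': 71.83315089526752, 'cx': 254.1732798711296, 'cy': 190.6559020498944, 'dist_coeffs': array([-0.01136848,  0.        ,  0.        ,  0.        ,  0.        ]), 'T_tool_cam': array([[-6.43092026e-04, -9.66346483e-01, -2.57243195e-01,
         6.42464035e+01],
       [ 9.99999790e-01, -6.00614168e-04, -2.43701304e-04,
         1.24434235e+00],
       [ 8.09959901e-05, -2.57243298e-01,  9.66346666e-01,
        -1.42095187e+02],
       [ 0.00000000e+00,  0.00000000e+00,  0.00000000e+00,
         1.00000000e+00]])}
{'time_s': 0.0, 'joint_positions': array([ 1.08168031e+00,  2.91285030e-01, -1.54102269e-01,  1.12668967e+00,
        3.43114916e-05,  1.43149350e+00]), 'joint_velocities': array([-2.71670001e-03, -1.36340273e-03, -1.03589624e-05,  1.58130881e-03,
        1.10160969e-03,  6.05296687e-04]), 'tau': array([ 1.86234887e-03, -5.37142754e+01,  3.31369829e+01,  1.58166303e-02,
        1.42616391e-04, -1.58084191e-05]), 'tcp_pos': array([179.71718341, 492.83451734, 230.73880886]), 'eef_rot': array([-2.14216296e-04,  1.74016132e-01,  9.84742593e-01, -6.03668884e-04]), 'force': array([ 0.64672029, -0.53326925,  0.70308467]), 'wrist_torque': array([ 0.04001231, -0.01903847,  0.00484972]), 'grip_width': 85.52833237052701}
```

View pics/s0.png

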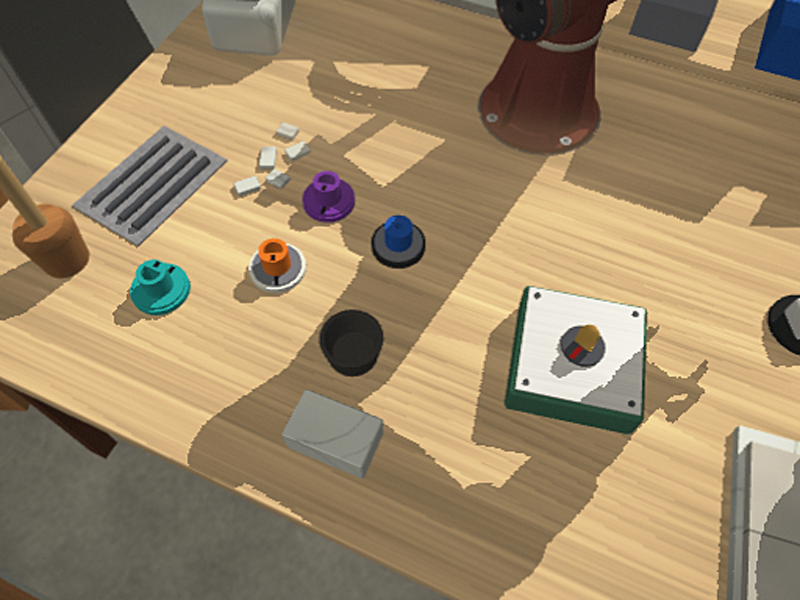

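View pics/d0.png

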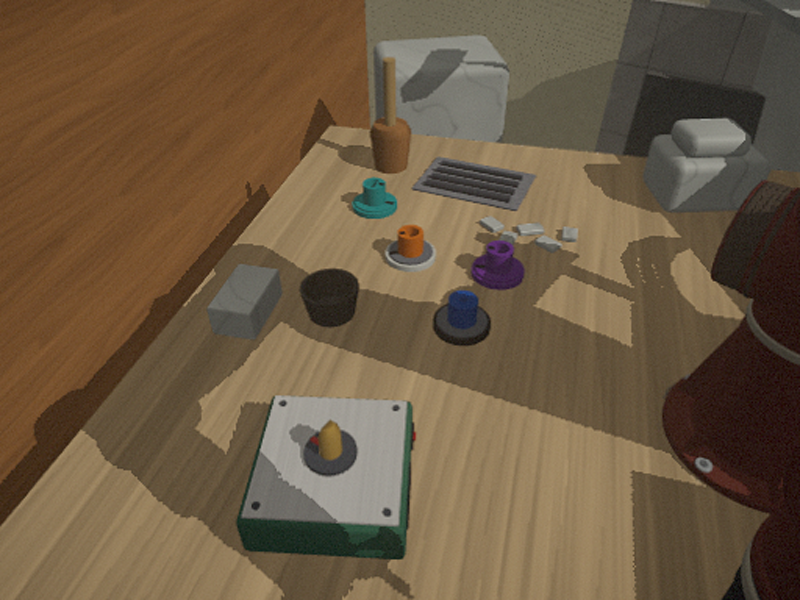

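The scene view shows the orange wheel's collar top at about (274,244) with the stripe toward lower-left, and the spindle at (583,345) with its red stripe at (573,352). The blue spare is at (398,225) and the mortar at (352,340), in 800x600 pixels.

```bash
python3 - <<'E'
from h import *
s=800/512
c=cam("scene")
for n,uv,z in(("collar top",(274,244),60),("pad",(276,267),8),("flange",(583,346),83),("spare top",(398,222),60),("spare pad",(398,245),8),("mortar rim",(351,335),60),("purple",(327,178),60),("block",(333,418),60)):
    print(n,toz(c,[np.array(uv)/s],z)[0].round())
c=cam("side")
for n,uv,z in(("collar top",(410,231),60),("flange",(331,453),83),("spare top",(463,297),60),("mortar rim",(330,285),60)):
    print("side",n,toz(c,[np.array(uv)/s],z)[0].round())
st=state();print(R.from_matrix(q2R(st["eef_rot"])).as_matrix().round(3))
E
```

```text
collar top [ 570. -305.   60.]
pad [ 583. -302.    8.]
flange [554. 234.  83.]
spare top [ 438. -129.   60.]
spare pad [ 450. -123.    8.]
mortar rim [ 674. -106.   60.]
purple [ 399. -290.   60.]
block [809. -69.  60.]
side collar top [ 579. -302.   60.]
side flange [546. 238.  83.]
side spare top [ 444. -131.   60.]
side mortar rim [ 673. -106.   60.]
[[-0.939  0.343 -0.001]
 [ 0.343  0.939 -0.001]
 [ 0.    -0.001 -1.   ]]
```

>>> {"op": "arm_command", "data": {"series": [[[-0.5,-0.1,0],[0,0,0],85],[[-0.95,-0.25,0],[0,0,0],85],[[-0.95,-0.25,0],[0,0,0],85],[[-0.95,-0.25,0],[0,0,0],85],[[-0.95,-0.25,0],[0,0,0],85],[[-0.95,-0.25,0],[0,0,0],85],[[-0.95,-0.25,0],[0,0,0],85],[[-0.95,-0.25,0],[0,0,0],85]]}}

```text
time_s: 1.15
tcp_pos: [546.3, 240.5, 231.1]
eef_rot: [-0.0, 0.174, 0.985, 0.0]
force: [-0.6, 0.3, 0.4]
grip_width: 84.5
```

```bash
python3 - <<'E'
from h import *
s=state();print(s["tcp_pos"],s["joint_velocities"].round(3))
grab_frame("wrist")
s=state();im=grab_frame("wrist");print(s["tcp_pos"],s["eef_rot"])
import pickle;pickle.dump(s,open("sp.pkl","wb"))
cv2.imwrite("pics/sp1.png",im);cv2.imwrite("pics/sp1b.png",cv2.resize(im,(800,600),interpolation=cv2.INTER_CUBIC))
print(proj(cam("wrist",s),[[550,236,83],[550,236,133]]))
E
```

```text
[546.26264377 240.50291575 231.13131354] [-0.655  0.449  0.685  0.233  0.004 -0.654]
[551.67959097 236.27290246 230.57081061] [ 1.62628368e-03  1.75966162e-01  9.84394606e-01 -7.23964460e-04]
[[252.47544487 177.80676218]
 [252.09437551 189.24749186]]
```

View pics/sp1b.png

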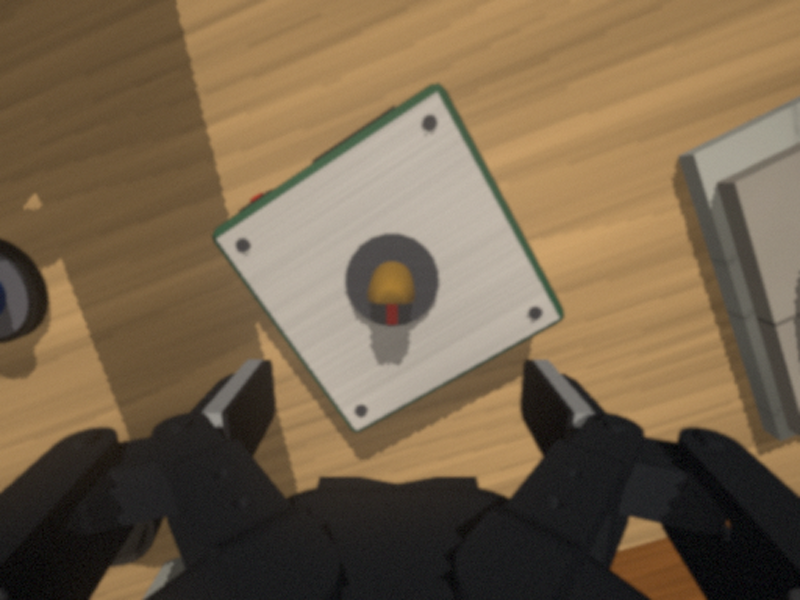

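The wrist view shows the flange at (392,280) and the brass spindle leaning up to (391,275), with the red stripe at (391,315), so the flat faces image-down. I'll rectify this for finer measurement.

```bash
cat >> h.py <<'E'
def rect(im,c,ctr,z,half,ppm):
    n=int(2*half*ppm); a=(np.arange(n)+.5)/ppm-half
    X,Y=np.meshgrid(ctr[0]+a,ctr[1]-a)   # right=+x, up=+y
    p=proj(c,np.c_[X.ravel(),Y.ravel(),np.full(X.size,z)]).astype(np.float32).reshape(n,n,2)
    return cv2.remap(im,p[...,0],p[...,1],cv2.INTER_CUBIC)
E
python3 - <<'E'
from h import *
import pickle
s=pickle.load(open("sp.pkl","rb"));im=cv2.imread("pics/sp1.png");c=cam("wrist",s)
print(camera_model("wrist")["T_tool_cam"][:3,3], c[3])
o=toz(c,[(392/1.5625,280/1.5625)],83)[0];print(o)
a=rect(im,c,o,83,45,4.4);b=rect(im,c,o,133,45,4.4)
for k in(a,b):
    cv2.line(k,(198,0),(198,395),(0,255,0),1);cv2.line(k,(0,198),(395,198),(0,255,0),1)
cv2.circle(a,(198,198),int(34*4.4),(255,255,0),1);cv2.circle(b,(198,198),int(15*4.4),(255,255,0),1)
cv2.imwrite("pics/sp2.png",np.hstack([a,b]))
E
```

```text
[  64.25326064    1.24814928 -142.09321612] [491.41941781 259.98737731 372.43996392]
[550.87399946 233.7718516   83.        ]
```

View pics/sp2.png

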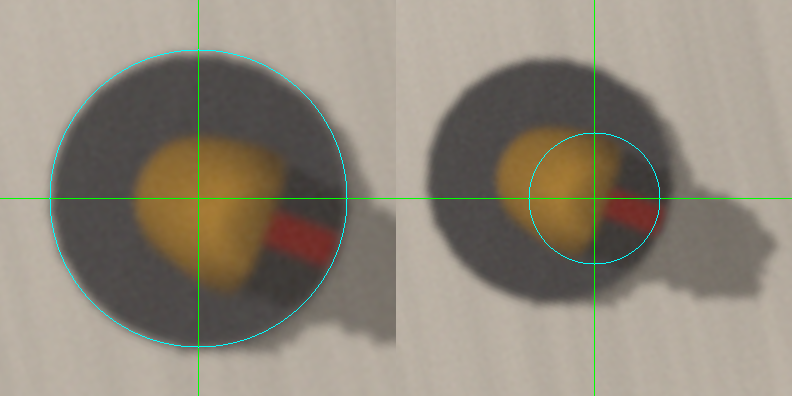

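```bash
python3 - <<'E'
from h import *
import pickle
s=pickle.load(open("sp.pkl","rb"));im=cv2.imread("pics/sp1.png");c=cam("wrist",s)
o=np.array([550.87,233.77]);P=6
a=rect(im,c,o,83,45,P)
g=cv2.cvtColor(a,cv2.COLOR_BGR2GRAY).astype(float)
# radial edge of flange, avoiding shadow directions
pts=[]
for t in np.radians(np.arange(30,270,3)):
    r=np.arange(28,40,.1);x=270+P*r*np.cos(t);y=270-P*r*np.sin(t)
    v=cv2.remap(g.astype(np.float32),x.astype(np.float32),y.astype(np.float32),1).ravel()
    k=np.argmax(np.gradient(cv2.GaussianBlur(v,(1,9),0).ravel()));pts.append((r[k]*np.cos(t),r[k]*np.sin(t)))
p=np.array(pts);A=np.c_[2*p,np.ones(len(p))];q=np.linalg.lstsq(A,(p**2).sum(1),rcond=None)[0]
rr=np.sqrt(q[2]+q[0]**2+q[1]**2);res=np.hypot(*(p-q[:2]).T)-rr;print("flange",o+q[:2],rr,res.std())
b=a.astype(int);m=(b[...,2]>b[...,1]*1.6)&(b[...,2]-b[...,0]>40)&(abs(b[...,1]-b[...,0])<25)
y,x=np.nonzero(m);X=np.c_[(x+.5)/P-45,45-(y+.5)/P]
d=X.mean(0)-q[:2];u=np.linalg.svd(X-X.mean(0))[2][0] if len(X)<5000 else np.linalg.eigh(np.cov(X.T))[1][:,1]
print(len(X),X.mean(0),"ang centroid",np.degrees(np.arctan2(d[1],d[0])),"axis",np.degrees(np.arctan2(u[1],u[0])))
E
```

```text
flange [551.32423312 233.29735986] 33.58347254245773 0.5736398657624527
4559 [23.27613877 -9.22510419] ang centroid -20.982394949652473 axis -20.01247790707919
```

>>> {"op": "arm_command", "data": {"series": [[[-0.4,-0.95,0],[0,0,0],85],[[-0.4,-0.95,0],[0,0,0],85],[[-0.4,-0.95,0],[0,0,0],85],[[-0.4,-0.95,0],[0,0,0],85],[[-0.4,-0.95,0],[0,0,0],85],[[-0.4,-0.95,0],[0,0,0],85],[[-0.4,-0.95,0],[0,0,0],85],[[-0.4,-0.95,0],[0,0,0],85]]}}

```text
time_s: 2.25
tcp_pos: [568.7, -253.8, 231.2]
eef_rot: [-0.0, 0.174, 0.985, 0.0]
force: [0.8, 0.1, 0.6]
grip_width: 85.2
```

>>> {"op": "arm_command", "data": {"series": [[[-0.3,-0.7,0],[0,0,0],85],[[0,0,0.3],[0,0,-1],85],[[0,0,0.3],[0,0,-1],85],[[0,0,0.3],[0,0,-1],85],[[0,0,0.3],[0,0,-1],85],[[0,0,0],[0,0,0],85],[[0,0,0],[0,0,0],85],[[0,0,0],[0,0,0],85]]}}

```text
time_s: 3.25
tcp_pos: [572.0, -298.0, 160.2]
eef_rot: [0.001, 0.001, 1.0, -0.0]
force: [0.2, 0.5, -0.6]
grip_width: 84.5
```

```bash
python3 - <<'E'
from h import *
s=state();im=grab_frame("wrist");print(s["tcp_pos"],s["eef_rot"],s["joint_positions"])
import pickle;pickle.dump(s,open("w.pkl","wb"))
cv2.imwrite("pics/w1.png",im)
c=cam("wrist",s);o=(576,-303)
cv2.imwrite("pics/w2.png",np.vstack([np.hstack([rect(im,c,o,60,60,3.3),rect(im,c,o,16,60,3.3)])]))
cv2.imwrite("pics/w1b.png",cv2.resize(im,(800,600),interpolation=cv2.INTER_CUBIC))
E
```

```text
[ 571.97067978 -298.04413914  160.23550597] [ 5.60337630e-04  8.36851191e-04  9.99999434e-01 -3.43190786e-04] [-5.93671407e-01  5.60605641e-01  7.76778365e-02  1.08655559e+00
  5.68794624e-05 -5.91997667e-01]
```

View pics/w1b.png

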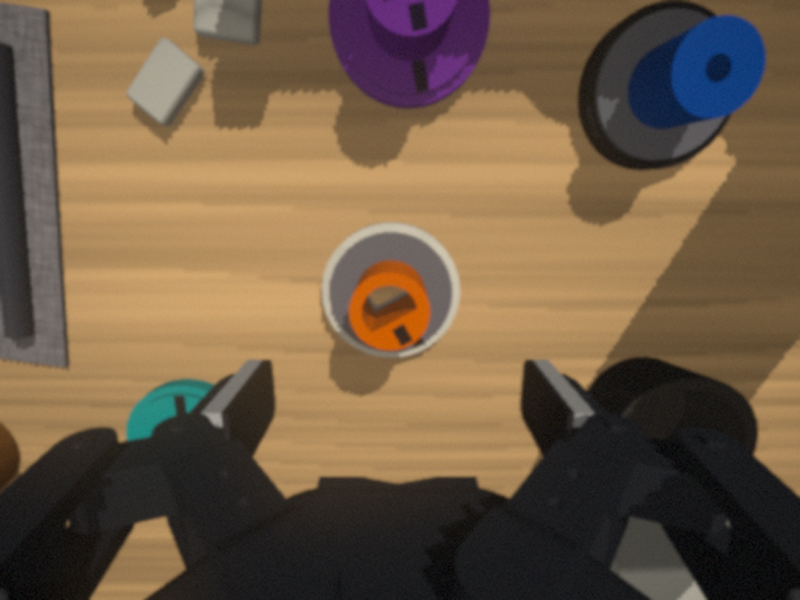

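View pics/w2.png

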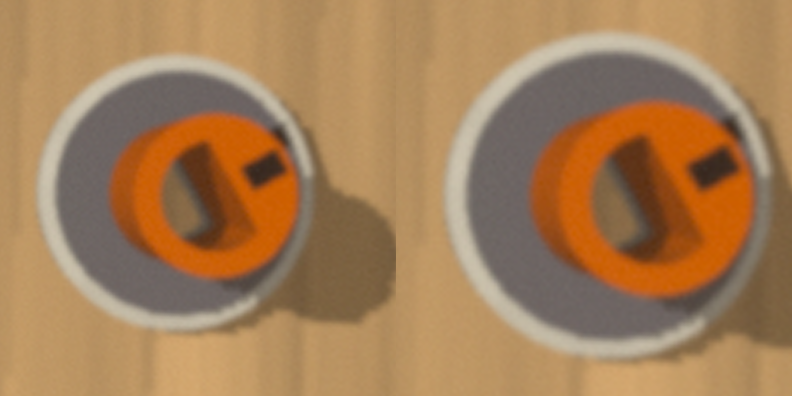

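The wrist view shows the orange wheel with its collar top at (390,307) and its stripe at (403,335). In the rectified z=60 view the stripe lies about 28° from world +x.

```bash
python3 - <<'E'
from h import *
import pickle
s=pickle.load(open("w.pkl","rb"));im=cv2.imread("pics/w1.png");c=cam("wrist",s)
o=np.array([582.,-303.]);P=6
a=rect(im,c,o,60,40,P)
h=cv2.cvtColor(a,cv2.COLOR_BGR2HSV).astype(float)
def xy(m): y,x=np.nonzero(m);return np.c_[(x+.5)/P-40,40-(y+.5)/P]
# collar top outline: bright orange
br=((h[...,0]<14)&(h[...,1]>200)&(h[...,2]>175)).astype(np.uint8)
cn=max(cv2.findContours(br,0,2)[0],key=cv2.contourArea)[:,0];p=np.c_[(cn[:,0]+.5)/P-40,40-(cn[:,1]+.5)/P]
for i in range(6):
    q=np.linalg.lstsq(np.c_[2*p,np.ones(len(p))],(p**2).sum(1),rcond=None)[0];r=np.sqrt(q[2]+q[:2]@q[:2])
    e=np.hypot(*(p-q[:2]).T)-r;p=p[abs(e)<max(.6,2*e.std())]
print("collar",o+q[:2],r,e.std(),len(p))
X=xy((h[...,2]<75)&(h[...,1]<200)) 
d=X-q[:2];rd=np.hypot(*d.T);an=np.degrees(np.arctan2(d[:,1],d[:,0]))
k=(rd<23.5)&(rd>10)&(an>5)&(an<55);X=X[k]
l,v=np.linalg.eigh(np.cov(X.T));u=v[:,1];dm=X.mean(0)-q[:2]
print(k.sum(),dm,np.degrees(np.arctan2(dm[1],dm[0])),"axis",np.degrees(np.arctan2(u[1],u[0])),l**.5)
cv2.imwrite("pics/br.png",br*255)
# outer pad (white ring) fit at z=8
w=rect(im,c,o,16,70,4);hs=cv2.cvtColor(w,cv2.COLOR_BGR2HSV)
m=((hs[...,1]<70)&(hs[...,2]>120)).astype(np.uint8);cn=max(cv2.findContours(m,0,2)[0],key=cv2.contourArea)[:,0]
p=np.c_[(cn[:,0]+.5)/4-70,70-(cn[:,1]+.5)/4]
for i in range(8):
    q2=np.linalg.lstsq(np.c_[2*p,np.ones(len(p))],(p**2).sum(1),rcond=None)[0];r=np.sqrt(q2[2]+q2[:2]@q2[:2])
    e=np.hypot(*(p-q2[:2]).T)-r;p=p[abs(e)<max(.6,2*e.std())]
print("pad z16",o+q2[:2],r,e.std(),len(p))
E
```

```text
collar [ 582.15265245 -302.496855  ] 21.961086653734103 2.518985745235003 1404
1644 [14.03773685  7.97272686] 29.59439115695687 axis -152.28640451054576 [1.45664515 2.59619528]
pad z16 [ 580.33494419 -302.25679347] 49.167020540788975 0.2896038279197585 559
```

>>> {"op": "arm_command", "data": {"series": [[[-0.15,-0.07,0],[0,0,0],85],[[0,0,0.1],[0,0,-0.92],85],[[0,0,0.2],[0,0,-0.92],85],[[0,0,0.2],[0,0,-0.92],85],[[0,0,0.2],[0,0,-0.92],85],[[0,0,0.2],[0,0,-0.92],85],[[0,0,0.2],[0,0,-0.92],85],[[0,0,0],[0,0,0],85]]}}

```text
time_s: 4.3
tcp_pos: [580.5, -302.0, 92.5]
eef_rot: [-0.0, -0.238, 0.971, 0.0]
force: [-0.0, 0.8, -0.1]
grip_width: 85.3
```

```bash
python3 - <<'E'
from h import *
s=state();im=grab_frame("wrist");print(s["tcp_pos"],s["eef_rot"],"x ang",np.degrees(2*np.arctan2(s["eef_rot"][2],s["eef_rot"][1])))
c=cam("wrist",s);o=(581.4,-302.1)
a=rect(im,c,o,60,45,4.4);b=rect(im,c,(580.8,-302.1),16,60,3.3)
cv2.circle(a,(198,198),110,(255,255,0),1);cv2.circle(b,(198,198),165,(255,255,0),1)
t=np.radians(27.5);cv2.line(a,(198,198),(int(198+110*np.cos(t)),int(198-110*np.sin(t))),(0,255,0),1)
cv2.imwrite("pics/w3.png",np.hstack([a,b]))
E
```

```text
[ 580.46967923 -302.03450664   92.52474344] [-4.41794218e-04 -2.37806278e-01  9.71312378e-01  4.93394736e-04] x ang 207.51420850202925
```

View pics/w3.png

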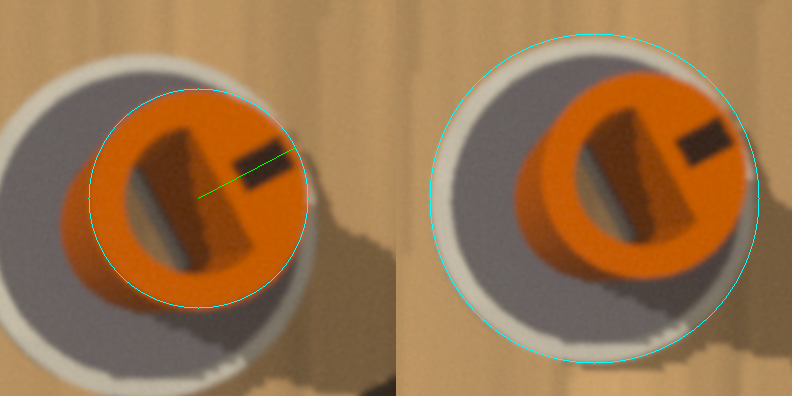

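The collar outline matches the 25 mm circle at (581.4,-302.1), and the stripe sits on the 27.5° line. I'll descend and grip.

>>> {"op": "arm_command", "data": {"series": [[[-0.01,0,0.4],[0,0,0],85],[[0,0,0.4],[0,0,0],85],[[0,0,0.37],[0,0,0],85],[[0,0,0],[0,0,0],85],[[0,0,0],[0,0,0],40],[[0,0,0],[0,0,0],40],[[0,0,0],[0,0,0],40],[[0,0,0],[0,0,0],40]]}}

```text
time_s: 5.35
tcp_pos: [582.0, -302.6, 24.7]
eef_rot: [0.001, -0.238, 0.971, -0.001]
force: [0.3, -0.3, 6.2]
grip_width: 48.3
```

>>> {"op": "arm_command", "data": {"series": [[[0,0,0],[0,0,0],40],[[0,0,0],[0,0,0],40],[[0,0,0],[0,0,0],40],[[0,0,-0.2],[0,0,0],40],[[0,0,-0.6],[0,0,0],40],[[0,0,-0.8],[0,0,0],40],[[0,0,-0.8],[0,0,0],40],[[0,0,-0.6],[0,0,0],40]]}}

```text
time_s: 6.35
tcp_pos: [581.1, -301.8, 205.8]
eef_rot: [0.0, -0.238, 0.971, -0.0]
force: [0.3, -0.0, -4.2]
grip_width: 48.4
```

```bash
python3 - <<'E'
from h import *
s=state();im=grab_frame("wrist");print(s["tcp_pos"],s["eef_rot"],s["grip_width"],s["force"])
import pickle;pickle.dump(s,open("g.pkl","wb"));cv2.imwrite("pics/g1.png",im)
c=cam("wrist",s);Rt=q2R(s["eef_rot"]);t=np.array(s["tcp_pos"])
# predicted collar top centre: 60 above underside; underside = tcp z -22
z=t[2]+38
a=rect(im,c,t[:2],z,45,4.4);b=rect(im,c,t[:2],z-44,60,3.3)
cv2.circle(a,(198,198),110,(255,255,0),1);cv2.circle(b,(198,198),165,(255,255,0),1)
v=-Rt[:,0];cv2.line(a,(198,198),(int(198+110*v[0]),int(198-110*v[1])),(0,255,0),1)
cv2.imwrite("pics/g2.png",np.hstack([a,b]))
E
```

```text
[ 581.05796422 -301.7538071   205.8481426 ] [ 4.68744275e-04 -2.38166888e-01  9.71224027e-01 -4.50400299e-04] 48.39004436772334 [ 0.31479444 -0.00858611 -4.24832627]
```

View pics/g2.png

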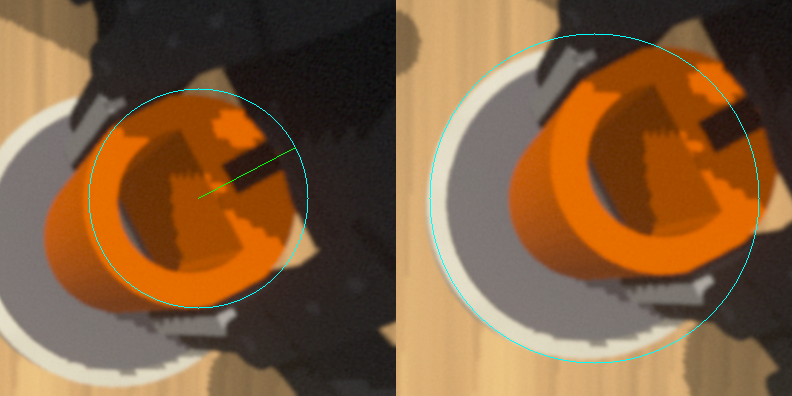

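The wheel is held straight at 48.4 mm opening. Its collar top is centred on the tool axis, with the stripe near (250,168), about 1–2° past the line. I'll carry it to the spindle.

>>> {"op": "arm_command", "data": {"series": [[[-0.13,0.3,0],[0,0,0],40],[[-0.31,0.7,0],[0,0,0],40],[[-0.4,0.9,0],[0,0,0],40],[[-0.4,0.9,0],[0,0,0],40],[[-0.4,0.9,0],[0,0,0],40],[[-0.4,0.9,0],[0,0,0],40],[[-0.4,0.9,0],[0,0,0],40],[[-0.4,0.9,0],[0,0,0],40]]}}

```text
time_s: 7.4
tcp_pos: [552.5, 119.8, 201.9]
eef_rot: [-0.001, -0.238, 0.971, 0.0]
force: [1.7, -0.4, -4.7]
grip_width: 48.0
```

>>> {"op": "arm_command", "data": {"series": [[[-0.4,0.9,0],[0,0,0],40],[[-0.27,0.6,0],[0,0,0],40],[[-0.15,0.25,0],[0,0,0.6],40],[[0,0,0],[0,0,0.96],40],[[0,0,0],[0,0,0.96],40],[[0,0,0],[0,0,0.96],40],[[0,0,0],[0,0,0.96],40],[[0,0,0],[0,0,0.96],40]]}}

```text
time_s: 8.4
tcp_pos: [547.6, 233.5, 201.6]
eef_rot: [-0.002, -0.004, 1.0, -0.0]
force: [0.6, 0.4, -3.9]
grip_width: 47.8
```

>>> {"op": "arm_command", "data": {"series": [[[0,0,0],[0,0,0.96],40],[[0,0,0],[0,0,0.96],40],[[0,0,0],[0,0,0.96],40],[[0,0,0],[0,0,0.96],40],[[0,0,0],[0,0,0.6],40],[[0,0,0],[0,0,0],40],[[0,0,0],[0,0,0],40],[[0,0,0],[0,0,0],40]]}}

```text
time_s: 9.4
tcp_pos: [549.2, 233.4, 202.8]
eef_rot: [-0.0, 0.187, 0.982, -0.0]
force: [0.6, 0.6, -3.9]
grip_width: 48.1
```

```bash
python3 - <<'E'
from h import *
for k in range(3):
    s=state();im=grab_frame("wrist");e=s["eef_rot"];a=np.degrees(2*np.arctan2(e[2],e[1]));u=np.array([np.cos(np.radians(a)),np.sin(np.radians(a))]);d=np.array([551.2,233.4])-s["tcp_pos"][:2]
    print(s["tcp_pos"],a,s["grip_width"],"to go tool mm",d@u,d@np.array([u[1],-u[0]]))
side=grab_frame("side");c=cam("side");x,y=proj(c,[551,233,130])[0].astype(int)
cr=cv2.resize(side[max(0,y-90):y+90,max(0,x-110):x+110],None,fx=2.2,fy=2.2,interpolation=2)
c=cam("wrist",s);t=s["tcp_pos"];a=rect(im,c,t[:2],t[2]+37,45,4.4);cv2.circle(a,(198,198),110,(255,255,0),1)
v=-q2R(s["eef_rot"])[:,0];cv2.line(a,(198,198),(int(198+110*v[0]),int(198-110*v[1])),(0,255,0),1)
H=cr.shape[0];a=cv2.copyMakeBorder(a,0,max(0,H-a.shape[0]),0,0,0)[:H]
o=np.hstack([a,cr])[:, :800];cv2.imwrite("pics/p1.png",o);print(o.shape)
E
```

```text
[549.18283188 233.35764225 202.82534828] 158.4019416076999 48.14879608954698 to go tool mm -1.8599490500831357 0.7818893249480217
[549.26995783 233.29840573 202.91272143] 158.3891309760808 48.03953086002689 to go tool mm -1.7569557481204792 0.8052891857582585
[549.37593137 233.3220803  203.02689199] 158.37944802761845 48.032732365517084 to go tool mm -1.6670250149630585 0.744530363105905
(396, 800, 3)
```

View pics/p1.png

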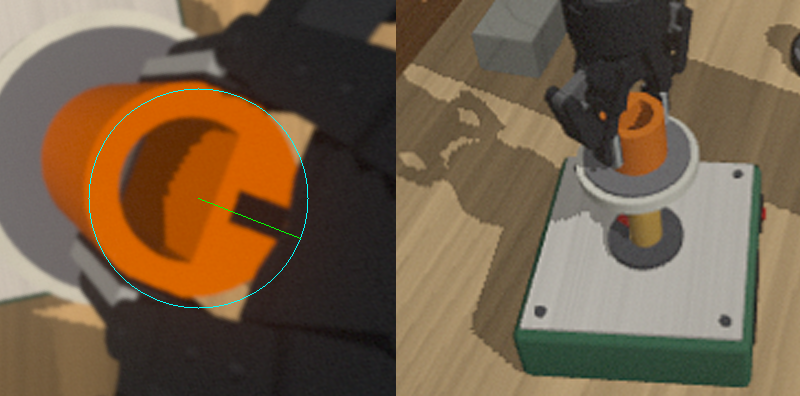

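The left panel shows the hole's flat edge from (240,130) to (190,262), so its normal is about -21°, which suits the spindle at -20.5°. The right panel shows the wheel above the spindle. Next I'll measure the wheel's offset in the hand numerically.

```bash
python3 - <<'E'
from h import *
from scipy.optimize import least_squares
s=state();im=grab_frame("wrist");c=cam("wrist",s);t=np.array(s["tcp_pos"]);Rt=q2R(s["eef_rot"])
K=cv2.cvtColor(im,cv2.COLOR_BGR2HSV)
def fit(im,c,ctr,z,P=6):
    a=rect(im,c,ctr,z,45,P).astype(float);g=(a[...,2]-a[...,0]).astype(np.float32)
    g=cv2.GaussianBlur(g,(0,0),2);pts=[]
    for d in range(0,360,4):
        th=np.radians(d);r=np.arange(21.5,29,.1).astype(np.float32)
        v=cv2.remap(g,(270+P*r*np.cos(th)).astype(np.float32)-.5,(270-P*r*np.sin(th)).astype(np.float32)-.5,1).ravel()
        gr=np.gradient(v);k=gr.argmin()
        if gr[k]<-2 and 3<k<len(r)-4: pts.append((r[k]*np.cos(th),r[k]*np.sin(th),d))
    p=np.array(pts)
    f=lambda q:np.hypot(p[:,0]-q[0],p[:,1]-q[1])-25
    q=least_squares(f,[0,0],loss="cauchy",f_scale=.3).x
    fr=lambda q:np.hypot(p[:,0]-q[0],p[:,1]-q[1])-q[2]
    q3=least_squares(fr,[0,0,25],loss="cauchy",f_scale=.3).x
    return q,q3,(abs(f(q))<.7).sum(),len(p)
ax=Rt[:2,:2].T
for dz in(34,36,38): 
    q,q3,n,N=fit(im,c,t[:2],t[2]+dz);print(dz,"tool xy",ax@q,"free",ax@q3[:2],q3[2],n,N)
E
```

```text
34 tool xy [0.54337477 1.21640079] free [0.52884617 1.21557817] 25.03546793063949 67 84
36 tool xy [1.33442023 1.25721482] free [1.65896324 1.20673133] 24.57879197780404 55 77
38 tool xy [1.8598177 1.1639769] free [2.82475607 1.2084315 ] 24.136753624777505 31 62
```

```bash
python3 - <<'E'
from h import *
import pickle
from scipy.optimize import least_squares
def fit(im,c,ctr,z,R0,lo,hi,ch,P=6,half=60,sg=1.5):
    a=rect(im,c,ctr,z,half,P).astype(float);g=ch(a).astype(np.float32);g=cv2.GaussianBlur(g,(0,0),sg);pts=[];h=half*P
    for d in range(0,360,3):
        th=np.radians(d);r=np.arange(lo,hi,.1)
        v=cv2.remap(g,(h+P*r*np.cos(th)-.5).astype(np.float32),(h-P*r*np.sin(th)-.5).astype(np.float32),1).ravel()
        gr=np.gradient(v);k=gr.argmin()
        if gr[k]<-.8 and 3<k<len(r)-4: pts.append((r[k]*np.cos(th),r[k]*np.sin(th)))
    p=np.array(pts);f=lambda q:np.hypot(p[:,0]-q[0],p[:,1]-q[1])-q[2]
    q=least_squares(f,[0,0,R0],loss="cauchy",f_scale=.3).x
    return np.array(ctr)+q[:2],q[2],(abs(f(q))<.6).sum(),len(p)
ora=lambda a:a[...,2]-a[...,0]
s=pickle.load(open("w.pkl","rb"));c=cam("wrist",s);im=cv2.imread("pics/w1.png")
print("collar",fit(im,c,(581.4,-302.1),60,25,21.5,29,ora), "white pad",fit(im,c,(580.5,-302.2),14,50,47,54,lambda a:a[...,0]))
s=pickle.load(open("sp.pkl","rb"));c=cam("wrist",s);im=cv2.imread("pics/sp1.png")
print("flange",fit(im,c,(551.2,233.5),83,34,31,37,lambda a:-a[...,0]))
s=pickle.load(open("g.pkl","rb"));c=cam("wrist",s);im=cv2.imread("pics/g1.png");t=np.array(s["tcp_pos"]);Rt=q2R(s["eef_rot"])[:2,:2]
for dz in(32,34,36):
    r=fit(im,c,t[:2],t[2]+dz,25,21.5,29,ora);print("hand",dz,Rt.T@(r[0]-t[:2]),r[1:])
E
```

```text
collar (array([ 581.07268712, -301.99741296]), np.float64(24.971574737673542), np.int64(107), 117) white pad (array([ 580.52880422, -301.91174074]), np.float64(49.81138854972945), np.int64(107), 120)
flange (array([551.16495646, 233.15186969]), np.float64(33.46941921015423), np.int64(82), 113)
hand 32 [-0.46325405  1.3168841 ] (np.float64(25.406660332711695), np.int64(92), 116)
hand 34 [0.74154744 1.30904951] (np.float64(24.935359103991907), np.int64(87), 115)
hand 36 [1.80222517 1.3024387 ] (np.float64(24.546731669997275), np.int64(85), 104)
```

>>> {"op": "arm_command", "data": {"series": [[[-0.04,-0.01,0],[0,0,0],40],[[0,0,0.1],[0,0,0],40],[[0,0,0.2],[0,0,0],40],[[0,0,0.2],[0,0,0],40],[[0,0,0.1],[0,0,0],40],[[0,0,0],[0,0,0],40],[[0,0,0],[0,0,0],40],[[0,0,0],[0,0,0],40]]}}

```text
time_s: 10.65
tcp_pos: [551.8, 231.9, 167.5]
eef_rot: [0.0, 0.188, 0.982, 0.0]
force: [0.1, -0.6, -5.0]
grip_width: 48.3
```

```bash
cat > chk.py <<'E'
from h import *
P=[];F=[]
for k in range(6):
    s=state();P.append(s["tcp_pos"]);F.append(s["force"]);grab_frame("wrist")
P=np.mean(P,0);e=s["eef_rot"];a=2*np.arctan2(e[2],e[1]);u=np.array([np.cos(a),np.sin(a)]);d=np.array([551.26,231.77])-P[:2]
print(s["time_s"],P,np.degrees(a),s["grip_width"],np.mean(F,0),s["wrist_torque"],"to go tool mm",d@u,d@[u[1],-u[0]],e)
E
python3 chk.py
```

```text
10.9 [551.66035769 231.90105506 167.39523359] 158.3577113416762 48.41135735691464 [-0.01931701 -0.41990613 -4.79765381] [-0.06201755 -0.02341839 -0.03496928] to go tool mm 0.3237997822196856 -0.2694724720756698 [9.31120733e-05 1.87743802e-01 9.82218027e-01 5.21257659e-05]
```

>>> {"op": "arm_command", "data": {"series": [[[0,0,0.06],[0,0,0],40],[[0,0,0.06],[0,0,0],40],[[0,0,0.06],[0,0,0],40],[[0,0,0.06],[0,0,0],40],[[0,0,0.06],[0,0,0],40],[[0,0,0.06],[0,0,0],40],[[0,0,0],[0,0,0],40],[[0,0,0],[0,0,0],40]]}}

```text
time_s: 11.95
tcp_pos: [551.6, 231.8, 145.6]
eef_rot: [0.0, 0.188, 0.982, 0.0]
force: [0.2, 0.7, -4.5]
grip_width: 47.7
```

```bash
python3 chk.py
```

```text
12.2 [551.58823366 231.87614895 145.64354624] 158.35661544720645 47.83495716453149 [ 0.27681898  0.02538324 -4.61903776] [-1.00128019e-02  1.05369888e-02  9.42726749e-05] to go tool mm 0.26594160153174906 -0.2197271051742709 [7.64430959e-05 1.87753196e-01 9.82216234e-01 4.13833430e-05]
```

No contact force at about 12 mm onto the spindle, so I'll continue down.

>>> {"op": "arm_command", "data": {"series": [[[0,0,0.08],[0,0,0],40],[[0,0,0.08],[0,0,0],40],[[0,0,0.08],[0,0,0],40],[[0,0,0.08],[0,0,0],40],[[0,0,0.08],[0,0,0],40],[[0,0,0.06],[0,0,0],40],[[0,0,0.04],[0,0,0],40],[[0,0,0],[0,0,0],40]]}}

```text
time_s: 13.25
tcp_pos: [551.4, 231.8, 115.3]
eef_rot: [-0.0, 0.188, 0.982, -0.0]
force: [-0.2, -0.4, -4.2]
grip_width: 48.2
```

```bash
python3 chk.py
```

```text
13.5 [551.56232941 231.86502321 115.59913759] 158.35632555680886 48.27583176679454 [-0.0120739  -0.35255523 -4.90728518] [ 0.06318644  0.0005559  -0.00235233] to go tool mm 0.24596615189650833 -0.19983277139475358 [1.41896465e-04 1.87755679e-01 9.82215749e-01 8.16466925e-05]
```

>>> {"op": "arm_command", "data": {"series": [[[0,0,0.02],[0,0,0],40],[[0,0,0.02],[0,0,0],40],[[0,0,0.02],[0,0,0],40],[[0,0,0.02],[0,0,0],40],[[0,0,0.015],[0,0,0],40],[[0,0,0.015],[0,0,0],40],[[0,0,0],[0,0,0],40],[[0,0,0],[0,0,0],40]]}}

```text
time_s: 14.55
tcp_pos: [551.5, 231.8, 108.9]
eef_rot: [0.0, 0.188, 0.982, 0.0]
force: [0.2, 1.5, -4.5]
grip_width: 47.8
```

```bash
python3 chk.py
```

```text
14.8 [551.53758287 231.85165838 108.95032963] 158.35713929745697 48.36702899661451 [ 0.0135036   0.61749382 -4.57505628] [-0.04849011 -0.05183111  0.01250512] to go tool mm 0.22789626731909868 -0.17827964422348958 [3.38936928e-05 1.87748706e-01 9.82217095e-01 2.10129880e-05]
```

Still hanging free, so a little further.

>>> {"op": "arm_command", "data": {"series": [[[0,0,0.015],[0,0,0],40],[[0,0,0.015],[0,0,0],40],[[0,0,0.01],[0,0,0],40],[[0,0,0],[0,0,0],40],[[0,0,0],[0,0,0],40],[[0,0,0],[0,0,0],40],[[0,0,0],[0,0,0],40],[[0,0,0],[0,0,0],40]]}}

```text
time_s: 15.85
tcp_pos: [551.5, 231.9, 107.7]
eef_rot: [0.0, 0.188, 0.982, 0.0]
force: [-4.2, 0.2, 8.9]
grip_width: 47.9
```

```bash
python3 chk.py
```

```text
16.1 [551.55745967 231.89682135 107.72054072] 158.36413864155097 48.083022727193764 [-4.73596328 -0.31457301  8.77051421] [-0.48920563  1.10733193 -0.0064626 ] to go tool mm 0.22974256797475334 -0.22756155861242033 [4.29126253e-04 1.87688693e-01 9.82228464e-01 1.18396648e-04]
```

It touches down at TCP z of about 107.7, which is the seated height. I'll release and retreat straight up.

>>> {"op": "arm_command", "data": {"series": [[[0,0,0],[0,0,0],60],[[0,0,0],[0,0,0],85],[[0,0,0],[0,0,0],85],[[0,0,0],[0,0,0],85],[[0,0,0],[0,0,0],85],[[0,0,0],[0,0,0],85],[[0,0,-0.1],[0,0,0],85],[[0,0,-0.3],[0,0,0],85]]}}

```text
time_s: 17.15
tcp_pos: [550.9, 231.7, 130.3]
eef_rot: [-0.001, 0.188, 0.982, -0.0]
force: [-0.2, 0.8, 0.4]
grip_width: 84.9
```

>>> {"op": "arm_command", "data": {"series": [[[0,0,-0.4],[0,0,0],85],[[0,0,-0.5],[0,0,0],85],[[0,0,-0.5],[0,0,0],85],[[0,0,-0.5],[0,0,0],85],[[0,0,-0.3],[0,0,0],85],[[0,0,0],[0,0,0],85],[[0,0,0],[0,0,0],85],[[0,0,0],[0,0,0],85]]}}

```text
time_s: 18.15
tcp_pos: [551.0, 231.7, 261.5]
eef_rot: [-0.001, 0.188, 0.982, -0.0]
force: [-0.6, -0.3, 0.1]
grip_width: 85.1
```

```bash
python3 - <<'E'
from h import *
s=state();im=grab_frame("wrist");print(s["time_s"],s["tcp_pos"],s["grip_width"],s["force"])
sd=grab_frame("side");x,y=proj(cam("side"),[551,233,110])[0].astype(int)
a=rect(im,cam("wrist",s),(551.2,232.5),143,60,3.3);cv2.circle(a,(198,198),83,(255,255,0),1)
cr=cv2.resize(sd[y-90:y+90,x-91:x+91],None,fx=2.2,fy=2.2,interpolation=2)
cv2.imwrite("pics/f1.png",np.hstack([a,cr]));cv2.imwrite("pics/fs.png",grab_frame("scene"))
E
```

```text
18.15 [551.00460062 231.67503031 261.46658415] 85.07947059342885 [-0.59122134 -0.3144821   0.08158577]
```

View pics/f1.png

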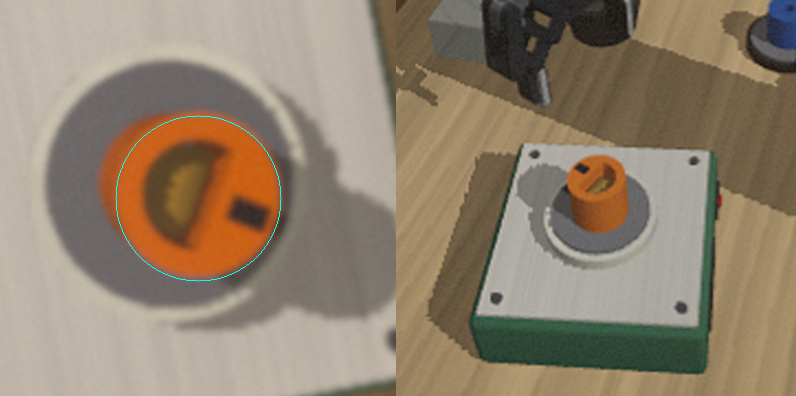

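View pics/fs.png

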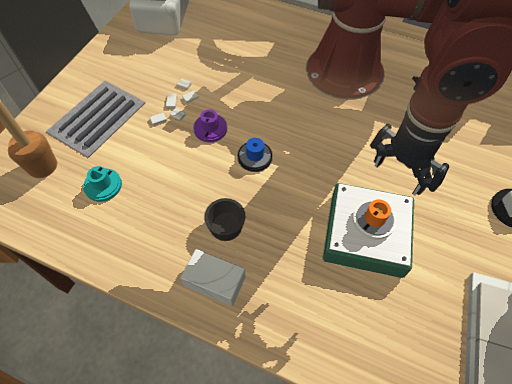

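The pictures show the wheel level on the polisher, with the brass spindle inside its hole and the stripe on the flat side. Its collar matches a 25 mm circle at z = 143, the seated height. The blue spare and the mortar are where they were.

```bash
python3 -c "
from station import *
print(hand_in())"
```

```text
the job is handed in; nothing more can be done
None
```

The orange-collared wheel is on the spindle, flat to flat, and sits down on the flange. I released it, backed the arm straight up clear of it, and handed the job in at about 18 s of the 40 s limit.

**Fit:** The wheel went down the spindle without any contact force. It touched the flange at TCP z of about 107.7 mm, close to the 109 mm I had worked out. The contact force was about 9 N upward.

**Last pictures:** The wheel is level, its collar top appears at the seated height of 143 mm, and the spindle is visible inside the D-hole. Its stripe points along the spindle flat, at about −21°. The blue-collared wheel and the mortar look unmoved; I judged this by eye.

**Disagreement:** The wrist camera read about 1.2 mm off sideways compared with the gripper centre. I corrected for that before lowering the wheel. No checks failed.

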